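Load the clamp halves into the parts finisher through its lift-off door

ROBOT

A 6-joint arm with a two-finger parallel gripper is mounted at the origin on the work surface. World frame = base frame: x ahead of the robot, y to its left, z up, the work surface at z = 0. Lengths are in mm, angles in rad, forces in N, time in s.
With the tool pointing down it reaches from about 350 to 975 mm from the base axis. Payload 7.1 kg.
Tool frame: the origin (TCP) lies on the front face of the gripper's body, between the roots of the fingers; the fingertips stand 80 mm ahead of it and the grasp point (between the pads) lies 61 mm ahead of it (env.tips_ahead is the distance from the TCP to the fingertips, in mm); z points along the fingers, y is the direction in which the jaws open and shut (so a half turn about z gives the same grasp; the last joint's range is limited). The gripper opens to 88 mm and grips with 3 to 60 N. Pads are 20 mm wide; open, the fingers measure 115 mm over their backs; the gripper's body (75 mm by 178 mm) begins 61 mm behind the grasp point.
Start: joints at [1.107, 0.423, 1.63, -0, 1.089, -0.019], TCP at [268.891, 564.184, 302.675] pointing down, gripper open.
Joint ranges: [-3, 3], [-0.9, 2.11], [0.09, 2.58], [-1.31, 4.45], [0.11, 2.69], [-2.54, 2.54]. Speed limits (rad/s): [2.39, 2.39, 3.01, 3.14, 3.14, 3.14].

INTERFACE

Orientations are given as a unit quaternion [x, y, z, w].
In Python, from station import env, set_gripper, viewer, workorder gives the robot as it stands. Calls block until the motion is done:
- env.reach(position, orientation): joint-space move of the TCP to a pose.
- env.move_l(position, rot=None, rate=150, f_stop=None): straight line of the TCP; rot=None keeps the orientation; rate is the mean speed in mm/s. With f_stop (N) it stops when the force on the tool has changed by that much, and returns True; else False.
- env.move_joints(angles): joint-space move.
- set_gripper(opening): finger opening in mm; the grip force is fixed at half the most; returns when the fingers have stopped.
- env.hold(seconds).
- env.ik(position, orientation): joint angles nearest the present ones, or None.
- env.read_state(): the state.
- viewer.camera(name): name is "scene" or "top" or "wrist"; returns the picture (420x560x3 uint8, blue, green, red); there is no depth.
- viewer.camera_params(name): a dict with "fx", "fy", "cx", "cy" (pixels), "dist" ([k1, k2, p1, p2, k3] as OpenCV has them; the pictures are not rectified), "pose" (4x4, takes a point from camera to world coordinates); the wrist camera has in their place "tool_from_camera" (4x4, takes a point from camera to tool coordinates, whose origin is the TCP and whose axes are the flange's). Camera axes: x right, y up, looking along -z (the intrinsics and any distortion apply to the point x, -y, -z); pixel columns grow to the right and rows downward; lengths in mm; the calibration is good to about 2 mm. A picture is of the moment at which its call begins: read the wrist's pose just before it. camera_params takes no time and is no camera call.
A pose or a line that the arm cannot do raises env.IKError and nothing moves.
- workorder.sign_off(): hands the job in, once; it reports no verdict.
The state is a dict: "time_s": time; "qpos": joint angles; "dq": joint speeds; "tau": joint torques, N m; "tool_pos": TCP position; "orientation": TCP orientation; "force": force on the tool from outside, world axes, zero at the start; "wrist_torque": the same for the moment, N m; "width": finger opening in mm.
Only numpy, scipy, OpenCV 4.12 (cv2) and the standard library are available. Lean on these libraries where they do the work, as an engineer would, in place of code of your own. Each camera call takes 0.05 s, during which the arm holds its last target.

TASK

First take the yellow door off the parts finisher: squeeze its two red sprung hinge-pin tabs together so that both pins draw in, lift the door straight off and lay it flat, right way up, in the middle of the green pad. Then put every aluminium clamp half from the cork mat into the tipping tray, and only when all are in it lift the tray by its red bar so that they all slide into the tub, and lower the tray fully again. Finally drop the door back onto the finisher and let go so that both hinge pins spring home into their keepers; do not disturb the screwdriver, the cleaner bottle or the pliers.

Things in the scene. Friction and masses are not known exactly. Their poses are not given: they have to be found in the camera images.
- finisher: Fixed parts finisher: a green open-topped tub with a hinged tray on its robot side. Origin on the bench under the middle of the tray's lip (tray/tub border); x points from tray to tub, away from the robot, y left, z up. Tub inside: x 0 to 158 mm, y -92 to 92 mm, floor 35 mm and rim 120 mm above the bench. A splash board behind it rises to 153 mm.
- door_seat (a point): Fixed on the finisher: where the door's origin lies when it is seated (22 mm beyond the tray's lip, at rim height, 120 mm above the bench), with the door's axes along the finisher's.
- keeper_left (a point): Middle of the inner face of the left steel keeper, 106 mm to the left (+y) of the door seat and 8 mm above it; the right one mirrors it. Each is a block 34 mm (x) by 16 mm (y), top 145 mm above the bench, with a window 18 by 18 mm for the hinge pin, closed on top: the door comes off only with both pins drawn in. The door's rail fits between the keepers with 6 mm to spare at each end.
- door: Loose lift-off door, about 0.6 kg: a steel hinge rail 20 mm (x) by 200 mm (y) by 14 mm high, and a yellow plate 5 mm thick that runs from it to 145 mm in +x (196 mm wide). Origin: middle of the rail's flat underside; z up. Centre of gravity about 20 mm from the rail axis in +x. From each rail end comes a brass pin, 8 mm thick, 8 mm above the underside, tip at y = 118 mm out, 104 mm drawn in.
- door_tabs (a point): Point midway between the door's two red tabs, 38 mm above its origin. Each tab moves one hinge pin: 24 mm wide in the door's x, from 16 to 58 mm above the underside; outer faces 62 mm apart along y with the pins out, 34 mm apart when drawn in. Squeeze both between the fingers along y from above, and carry the door by them.
- door_mid (a point): Middle of the door's underside, 68 mm from its origin in the door's +x.
- pin_left (a joint): How far the door's left (+y) hinge pin is drawn in: 0 = out (home), 0.014 m = fully drawn in. Spring force 4 N at 0, 9 N at 0.014; springs out when let go.
- pin_right (a joint): The same for the right (-y) hinge pin.
- tray (a joint): Tilt of the tray about its lip: 0 = level, rests on its stop; grows to 1.15 rad as the bar is lifted up and away from the robot. It falls back when let go. Clamp halves slide out at 0.5 to 0.7 rad; at about 1.0 rad all are out.
- tray_hinge (a point): Middle of the tray's hinge line, at the lip, 135 mm above the bench; the hinge runs along the finisher's y.
- tray_bar (a point): Middle of the tray's red lifting bar, a round bar of 12 mm diameter and 120 mm length along the finisher's y. With the tray level it lies 195 mm from the hinge towards the robot and 65 mm above it (200 mm above the bench); it stands 30 mm out from the tray's back wall and 25 mm above its top. It may turn in the fingers.
- tray_floor (a point): Middle of the tray's inner floor, 140 mm above the bench with the tray level; x runs towards the lip and y to the left when level. The floor is 161 mm long (x -78 to 83 mm), open at the lip, and 170 mm wide (y); walls 35 mm high above the floor on the three other sides.
- green_pad: Fixed green pad, 220 mm (x) by 250 mm (y), 4 mm thick; origin at the middle of its underside. It lies to one side of the finisher, the cork mat to the other; which is where varies.
- parts_mat: Fixed cork mat of the same size, where the clamp halves stand at the start.
- clamp1: Aluminium clamp half, a block with round ends, 60 mm long (x) by 40 mm wide (y) by 34 mm high, 0.2 kg; origin at the middle of its underside. Two to four of them are there, the others absent.
- clamp2: Aluminium clamp half, a block with round ends, 60 mm long (x) by 40 mm wide (y) by 34 mm high, 0.2 kg; origin at the middle of its underside. Two to four of them are there, the others absent.
- clamp3: Aluminium clamp half, a block with round ends, 60 mm long (x) by 40 mm wide (y) by 34 mm high, 0.2 kg; origin at the middle of its underside. Two to four of them are there, the others absent.
- clamp4: Aluminium clamp half, a block with round ends, 60 mm long (x) by 40 mm wide (y) by 34 mm high, 0.2 kg; origin at the middle of its underside. Two to four of them are there, the others absent.
- screwdriver: Bystander: screwdriver, green handle, 200 mm long, lying near the robot.
- cleaner: Bystander: upright white bottle, 60 mm diameter, 170 mm high.
- pliers: Bystander: pliers with black handles, about 170 mm long, lying flat.

How it is judged (in metres and radians):
On the way, in this order (a step that is already met when the one before it is completed fails the run):
1. the door lies flat on the green pad, its middle within 60 mm of the pad's middle (horizontal distance between door_mid and green_pad below 0.06 m and z of door in the frame of green_pad below 0.012 m and angle between door's own z axis and vertical below 0.1 rad), for 0.2 s.
2. every clamp half is in the tray, the tray level (x of clamp1 in the frame of tray_floor between -0.09 and 0.085 m and y of clamp1 in the frame of tray_floor between -0.095 and 0.095 m and z of clamp1 in the frame of tray_floor between -0.02 and 0.09 m and x of clamp2 in the frame of tray_floor between -0.09 and 0.085 m and y of clamp2 in the frame of tray_floor between -0.095 and 0.095 m and z of clamp2 in the frame of tray_floor between -0.02 and 0.09 m and x of clamp3 in the frame of tray_floor between -0.09 and 0.085 m and y of clamp3 in the frame of tray_floor between -0.095 and 0.095 m and z of clamp3 in the frame of tray_floor between -0.02 and 0.09 m and x of clamp4 in the frame of tray_floor between -0.09 and 0.085 m and y of clamp4 in the frame of tray_floor between -0.095 and 0.095 m and z of clamp4 in the frame of tray_floor between -0.02 and 0.09 m and value of joint tray below 0.1 rad), for 0.3 s.
3. the tray is tipped up (over 0.7 rad) and every clamp half is in the tub (x of clamp1 in the frame of finisher between -0.005 and 0.17 m and y of clamp1 in the frame of finisher between -0.1 and 0.1 m and z of clamp1 in the frame of finisher between 0.02 and 0.118 m and x of clamp2 in the frame of finisher between -0.005 and 0.17 m and y of clamp2 in the frame of finisher between -0.1 and 0.1 m and z of clamp2 in the frame of finisher between 0.02 and 0.118 m and x of clamp3 in the frame of finisher between -0.005 and 0.17 m and y of clamp3 in the frame of finisher between -0.1 and 0.1 m and z of clamp3 in the frame of finisher between 0.02 and 0.118 m and x of clamp4 in the frame of finisher between -0.005 and 0.17 m and y of clamp4 in the frame of finisher between -0.1 and 0.1 m and z of clamp4 in the frame of finisher between 0.02 and 0.118 m and value of joint tray above 0.7 rad), for 0.2 s.
4. the tray is lowered again (value of joint tray below 0.06 rad), for 0.2 s.
At the end, for the whole second after the job is handed in: The door is seated on the finisher (origin within 8 mm in x and y of its seat and 6 mm in height, tilt under 0.06 rad, yaw within 0.08 rad), both hinge pins out to within 3 mm of home, the tray down (under 0.06 rad), every clamp half inside the tub below the rim, the door at rest (x of door in the frame of finisher between 0.014 and 0.03 m and y of door in the frame of finisher between -0.008 and 0.008 m and z of door in the frame of finisher between 0.115 and 0.126 m and angle between the x axis of door and the x axis of finisher, either way round below 0.08 rad and angle between door's own z axis and vertical below 0.06 rad and value of joint each of pin_left, pin_right below 0.003 m and value of joint tray below 0.06 rad and linear speed of door below 0.02 m/s and x of clamp1 in the frame of finisher between -0.005 and 0.17 m and y of clamp1 in the frame of finisher between -0.1 and 0.1 m and z of clamp1 in the frame of finisher between 0.02 and 0.118 m and x of clamp2 in the frame of finisher between -0.005 and 0.17 m and y of clamp2 in the frame of finisher between -0.1 and 0.1 m and z of clamp2 in the frame of finisher between 0.02 and 0.118 m and x of clamp3 in the frame of finisher between -0.005 and 0.17 m and y of clamp3 in the frame of finisher between -0.1 and 0.1 m and z of clamp3 in the frame of finisher between 0.02 and 0.118 m and x of clamp4 in the frame of finisher between -0.005 and 0.17 m and y of clamp4 in the frame of finisher between -0.1 and 0.1 m and z of clamp4 in the frame of finisher between 0.02 and 0.118 m); the robot touches nothing.
It fails at once if the screwdriver is moved more than 30 mm (distance of screwdriver from where it was at the start of the episode above 0.03 m).
It fails at once if the cleaner is moved more than 30 mm (distance of cleaner from where it was at the start of the episode above 0.03 m).
It fails at once if the pliers is moved more than 30 mm (distance of pliers from where it was at the start of the episode above 0.03 m).
Of clamp1, clamp2, clamp3, clamp4 only 2 to 4 are there at a start; the rules pass over those that are not, and their reading is None.
At some moment in a run one of clamp1, clamp2, clamp3, clamp4 may be knocked a few centimetres aside while the robot is not near it.
It also fails if it takes over 210 s, if anything falls off the work surface, if the arm or the gripper's body presses on something with over 40 N, if the wrist force passes 120 N, or if a joint passes its speed limit or range.

## Working session

There is one attempt and no reset: what is moved stays moved. The work goes in short steps, each a Python script; the robot and the scene stay as the last script left them, time stands still between calls to the robot, and variables do not carry over. Pictures are saved under pics/ and viewed, and the job is handed in when it is done.

```bash
ls; mkdir -p pics; python3 - <<'E'
from station import env, set_gripper, viewer, workorder
import cv2
for n in ("scene","top","wrist"):
    cv2.imwrite(f"pics/a_{n}.png",viewer.camera(n)); print(n,viewer.camera_params(n))
print(env.read_state())
E
```

```text
pics
scene {'fx': 525.3149538953124, 'fy': 525.3149538953124, 'cx': 287.12419894649963, 'cy': 208.8671344832227, 'dist': array([-0.18768192,  0.        ,  0.        ,  0.        ,  0.        ]), 'pose': array([[-5.60084241e-01, -6.57626957e-01,  5.03817853e-01,
         1.19747889e+03],
       [ 8.28421691e-01, -4.41065616e-01,  3.45222572e-01,
         4.44855036e+02],
       [-4.81093775e-03,  6.10727360e-01,  7.91826336e-01,
         1.09876760e+03],
       [ 0.00000000e+00,  0.00000000e+00,  0.00000000e+00,
         1.00000000e+00]])}
top {'fx': 448.6292322601431, 'fy': 448.6292322601431, 'cx': 272.15934037922233, 'cy': 212.15257614637562, 'dist': array([0.03532524, 0.        , 0.        , 0.        , 0.        ]), 'pose': array([[ 2.40861541e-02,  9.88667677e-01, -1.48175848e-01,
         3.77476007e+02],
       [-9.99690780e-01,  2.47360169e-02,  2.54423459e-03,
         1.09051808e+01],
       [ 6.18068279e-03,  1.48068749e-01,  9.88957757e-01,
         1.34995151e+03],
       [ 0.00000000e+00,  0.00000000e+00,  0.00000000e+00,
         1.00000000e+00]])}
wrist {'fx': 326.8971
[... 498 characters left out ...]

         1.00000000e+00]])}
{'time_s': 0.15, 'qpos': array([ 1.10703222e+00,  4.23673066e-01,  1.63050002e+00, -4.83242632e-06,
        1.08862072e+00, -1.89728868e-02]), 'dq': array([-0.00057132, -0.00245297, -0.00083188,  0.00010276,  0.00029758,
       -0.00152444]), 'tau': array([-5.25526830e-04, -5.44984674e+01, -2.73916787e+01,  6.44516875e-02,
        2.05038325e-02, -5.08715732e-05]), 'tool_pos': array([268.72859103, 563.90149843, 302.08103963]), 'orientation': array([ 2.20565731e-01,  9.75371928e-01, -5.83680572e-04, -1.41479318e-04]), 'force': array([-0.2201507 ,  0.37592476,  0.20015193]), 'wrist_torque': array([-0.00553094, -0.04813545,  0.00569525]), 'width': 88.02652212789762}
```

View pics/a_scene.png

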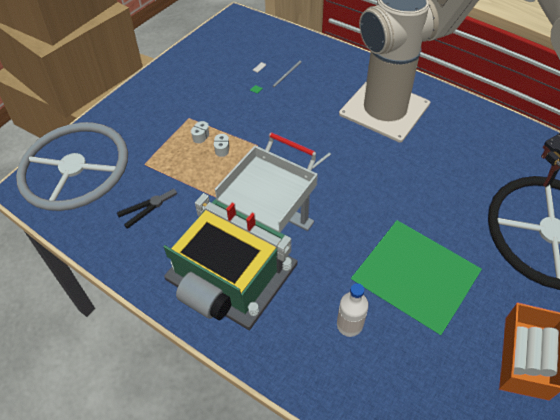

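View pics/a_top.png

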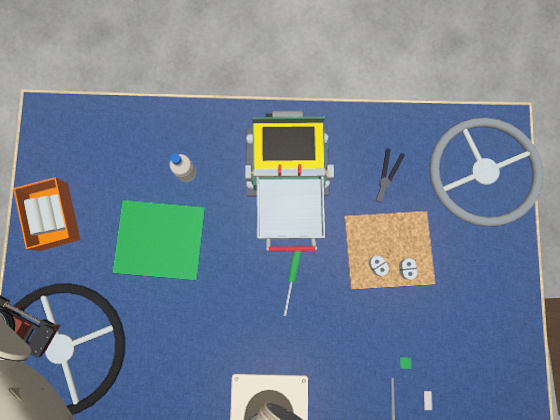

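View pics/a_wrist.png

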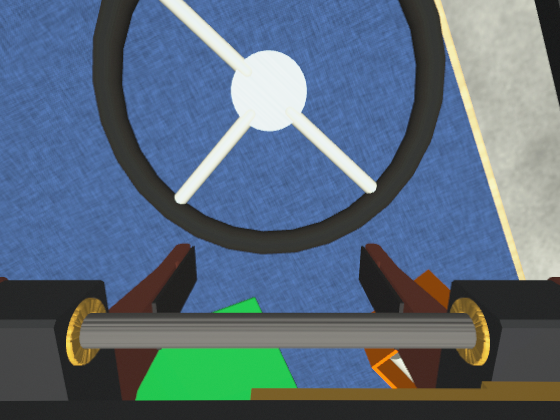

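The top view shows two clamps on the cork mat (about 379,265 and 409,268), the green pad at (160,240), red tabs at (280,170) and (299,170), the bar at (292,248), and the screwdriver just below the bar. Next I'll build helpers and measure these.

```bash
cat > h.py <<'E'
import numpy as np, cv2
from station import env, set_gripper, viewer, workorder
from scipy.spatial.transform import Rotation as R
def tool_T(st):
    T=np.eye(4);T[:3,:3]=R.from_quat(st["orientation"]).as_matrix();T[:3,3]=st["tool_pos"];return T
def shot(name,save=None):
    st=env.read_state(); p=viewer.camera_params(name); im=viewer.camera(name)
    T=tool_T(st)@p["tool_from_camera"] if name=="wrist" else p["pose"]
    K=np.array([[p["fx"],0,p["cx"]],[0,p["fy"],p["cy"]],[0,0,1]])
    if save: cv2.imwrite("pics/"+save,im)
    return im,(T,K,np.array(p["dist"]))
def ray(c,uv):
    T,K,d=c
    n=cv2.undistortPoints(np.array(uv,float).reshape(-1,1,2),K,d).reshape(-1,2)
    v=np.c_[n[:,0],-n[:,1],-np.ones(len(n))]@T[:3,:3].T
    return T[:3,3],v
def onz(c,uv,z):
    o,v=ray(c,uv); return o+v*((z-o[2])/v[:,2])[:,None]
def proj(c,P):
    T,K,d=c; q=(np.array(P,float).reshape(-1,3)-T[:3,3])@T[:3,:3]
    return cv2.projectPoints(q*[1,-1,-1],np.zeros(3),np.zeros(3),K,d)[0].reshape(-1,2)
def tri(c1,u1,c2,u2):
    o1,v1=ray(c1,u1);o2,v2=ray(c2,u2);v1=v1[0]/np.linalg.norm(v1);v2=v2[0]/np.linalg.norm(v2)
    s=np.linalg.lstsq(np.c_[v1,-v2],o2-o1,rcond=None)[0]
    a=o1+s[0]*v1;b=o2+s[1]*v2
    return (a+b)/2,np.linalg.norm(a-b)
def blobs(im,lo,hi,amin=15):
    m=cv2.inRange(cv2.cvtColor(im,cv2.COLOR_BGR2HSV),np.array(lo),np.array(hi))
    cs=[k for k in cv2.findContours(m,cv2.RETR_EXTERNAL,cv2.CHAIN_APPROX_NONE)[0] if cv2.contourArea(k)>=amin]
    return sorted(cs,key=cv2.contourArea,reverse=True)
def cen(k):
    m=cv2.moments(k);return np.array([m["m10"]/m["m00"],m["m01"]/m["m00"]])
def down(yaw):  # tool z down; jaw axis (tool y) at angle yaw from world x..., tool x along (cos,sin)
    c,s=np.cos(yaw),np.sin(yaw)
    return R.from_matrix(np.array([[c,s,0],[s,-c,0],[0,0,-1]])).as_quat()
def at(q): # transport fold
    return q
E
python3 - <<'E'
from h import *
np.set_printoptions(precision=1,suppress=True)
im,c=shot("top","b_top.png"); im2,c2=shot("scene","b_scene.png")
for n,i,cc in(("top",im,c),("scene",im2,c2)):
  for nm,lo,hi in (("red",(0,150,70),(8,255,255)),("yel",(22,150,90),(35,255,255)),("green",(55,120,60),(75,255,255)),("cork",(8,60,90),(20,200,255))):
    for k in blobs(i,lo,hi)[:6]: print(n,nm,cen(k),cv2.contourArea(k),cv2.minAreaRect(k))
E
```

```text
top red [306.4 247.8] 17.0 ((306.0, 248.0), (2.0, 16.0), 90.0)
top yel [288.1 144.9] 2979.0 ((288.5, 145.5), (45.0, 69.0), 90.0)
top green [158.5 239.9] 5900.5 ((158.11184692382812, 239.6953125), (85.4011459350586, 72.87564086914062), 4.899092197418213)
top green [294.1 265.4] 194.5 ((294.076904296875, 265.6153869628906), (7.452412128448486, 30.986347198486328), 11.309932708740234)
top green [405.5 362.5] 81.0 ((405.5, 362.5), (9.0, 9.0), 90.0)
top cork [389.1 249.9] 5926.5 ((389.54364013671875, 249.68768310546875), (73.48694610595703, 85.14601135253906), 86.36705780029297)
top cork [ 65.5 215.8] 676.0 ((62.362060546875, 221.84483337402344), (43.638404846191406, 75.94938659667969), 21.801406860351562)
top cork [ 30.8 204.5] 559.5 ((40.38196563720703, 211.8143310546875), (61.80314254760742, 40.58406448364258), 78.11134338378906)
top cork [549.4 330.5] 316.0 ((552.6699829101562, 341.5429992675781), (154.3917999267578, 16.694997787475586), 85.76361083984375)
top cork [538.1 232.7] 42.0 ((538.0001220703125, 232.0), (62.1287727355957, 1.8713487386703491), 86.42366790771484)
top cork [554.
[... 1283 characters left out ...]
cene cork [62.2 59.4] 14645.0 ((76.5, 68.49998474121094), (136.99996948242188, 152.99996948242188), 90.0)
scene cork [199.  157.2] 4045.0 ((200.123291015625, 154.82876586914062), (93.60222625732422, 64.13945770263672), 24.443954467773438)
scene cork [298.   11.7] 1242.5 ((294.5, 17.0), (34.0, 59.0), 90.0)
scene cork [533.4 339.6] 983.5 ((536.8833618164062, 350.3247375488281), (49.678707122802734, 91.60089111328125), 4.236394882202148)
scene cork [150.4 322.6] 857.5 ((143.32879638671875, 316.494384765625), (359.44677734375, 7.3974761962890625), 35.945335388183594)
scene cork [510.8  26.7] 827.5 ((511.9647216796875, 27.054479598999023), (92.4769058227539, 11.22861099243164), 21.66596031188965)
```

```bash
python3 - <<'E'
from h import *
np.set_printoptions(precision=1,suppress=True)
im=cv2.imread("pics/b_top.png"); c=shot("top")[1]
def red(i,amin=8):
    h=cv2.cvtColor(i,cv2.COLOR_BGR2HSV); m=cv2.inRange(h,(0,130,60),(8,255,255))|cv2.inRange(h,(170,130,60),(180,255,255))
    return sorted([k for k in cv2.findContours(m,cv2.RETR_EXTERNAL,cv2.CHAIN_APPROX_NONE)[0] if cv2.contourArea(k)>=amin],key=cv2.contourArea,reverse=True)
for k in red(im): 
    x,y,w,h=cv2.boundingRect(k)
    if 200<x<400: print(cv2.boundingRect(k),cen(k),onz(c,cen(k),200),onz(c,[[x,y+h-1],[x+w-1,y+h-1],[x,y],[x+w-1,y]],178))
print("pad",onz(c,cen(blobs(im,(55,120,60),(75,255,255))[0]),4))
k=blobs(im,(22,150,90),(35,255,255))[0]; print("yel",onz(c,cv2.boxPoints(cv2.minAreaRect(k)),125))
b=onz(c,cv2.boxPoints(cv2.minAreaRect(blobs(im,(8,60,90),(20,200,255))[0])),4);print("mat",b.mean(0),b)
print("clamps",onz(c,[[379,265],[409,268]],34))
print("scr,cleaner cap,pliers",onz(c,[[294,265],[299,250],[285,315]],15),onz(c,[[178,159]],170),onz(c,[[383,195],[402,155],[387,150]],10))
cv2.imwrite("pics/b_crop.png",cv2.resize(im[100:300,230:450],None,fx=3.5,fy=3)[:600,:800])
E
```

```text
(269, 246, 46, 5) [292.9 248.2] [[457.7 -47.4 200. ]] [[ 453.1   13.7  178. ]
 [ 456.  -103.6  178. ]
 [ 463.5   14.   178. ]
 [ 466.4 -103.5  178. ]]
(298, 164, 3, 9) [299.  168.5] [[667.7 -59.9 200. ]] [[663.5 -58.7 178. ]
 [663.6 -64.  178. ]
 [685.5 -58.3 178. ]
 [685.6 -63.7 178. ]]
pad [[486.7 345.5   4. ]]
yel [[ 815.7   65.5  125. ]
 [ 820.8 -130.5  125. ]
 [ 689.6 -131.6  125. ]
 [ 684.7   61.6  125. ]]
mat [ 475.8 -346.3    4. ] [[ 573.7 -212.7    4. ]
 [ 596.7 -469.5    4. ]
 [ 377.6 -476.7    4. ]
 [ 355.1 -226.2    4. ]]
clamps [[ 426.9 -307.2   34. ]
 [ 420.5 -394.    34. ]]
scr,cleaner cap,pliers [[421.2 -60.9  15. ]
 [465.8 -75.   15. ]
 [276.5 -37.1  15. ]] [[692.9 265.4 170. ]] [[ 639.3 -327.6   10. ]
 [ 765.8 -387.2   10. ]
 [ 780.6 -341.5   10. ]]
```

View pics/b_crop.png

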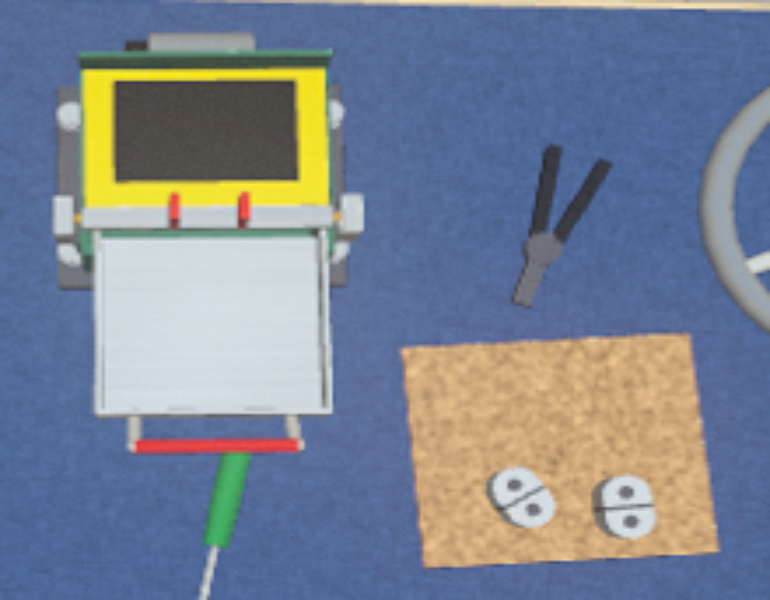

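The crop shows the screwdriver handle starting directly under the bar. Clamps stand at the robot side of the mat. Now a close wrist view over the finisher.

```bash
python3 - <<'E'
from h import *
for p,y in (((650,-47,420),0),((650,-47,420),np.pi),((675,-47,220),0),((453,-47,260),0),((453,-47,260),np.pi),((427,-307,100),0.5),((620,-47,520),0)):
    q=env.ik(p,down(y)); print(p,y,None if q is None else np.round(q,2))
env.reach((300,300,450),down(np.pi/2)) if env.ik((300,300,450),down(np.pi/2)) is not None else 0
env.reach((650,-47,420),down(0))
shot("wrist","c_w.png"); print(env.read_state()["time_s"], env.read_state()["tool_pos"])
E
```

```text
(650, -47, 420) 0 [-0.09  0.36  1.45 -0.    1.33  1.48]
(650, -47, 420) 3.141592653589793 [-0.09  0.36  1.45 -0.    1.33 -1.66]
(675, -47, 220) 0 [-0.09  0.59  1.56 -0.    0.99  1.48]
(453, -47, 260) 0 [-0.13  0.24  2.03 -0.    0.88  1.44]
(453, -47, 260) 3.141592653589793 [-0.13  0.24  2.03 -0.    0.88 -1.7 ]
(427, -307, 100) 0.5 [-0.65  0.6   1.95 -0.    0.59  0.42]
(620, -47, 520) 0 [-0.09  0.26  1.38 -0.    1.51  1.48]
3.3167 [649.80790768 -45.72343442 420.37457949]
```

View pics/c_w.png

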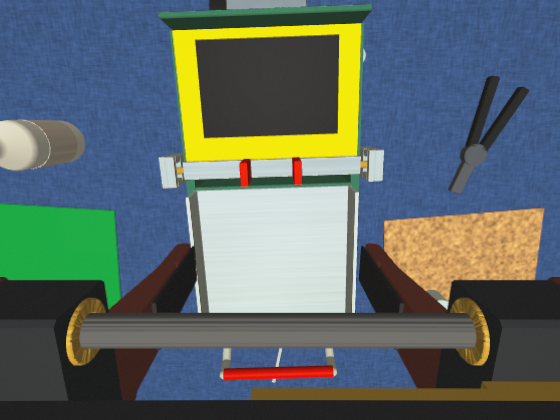

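The wrist view shows the tabs at (245,172) and (297,170), the bar (222–337, 373), and the keepers at (168,171) and (375,165).

```bash
cat >> h.py <<'E'
def reds(i,amin=30):
    h=cv2.cvtColor(i,cv2.COLOR_BGR2HSV); m=cv2.inRange(h,(0,200,120),(6,255,255))|cv2.inRange(h,(174,200,120),(180,255,255))
    return sorted([k for k in cv2.findContours(m,cv2.RETR_EXTERNAL,cv2.CHAIN_APPROX_NONE)[0] if cv2.contourArea(k)>=amin],key=cv2.contourArea,reverse=True)
E
python3 - <<'E'
from h import *
np.set_printoptions(precision=1,suppress=True)
im,c=shot("wrist"); im2,c2=shot("scene","c_scene.png")
for k in reds(im):
    b=cv2.boxPoints(cv2.minAreaRect(k)); print(cen(k),cv2.contourArea(k)); print(b); print("z178",onz(c,b,178));
    if cen(k)[1]>350: print("bar z200",onz(c,b,200), onz(c,cen(k),200))
k=blobs(im,(22,150,90),(35,255,255))[0]; b=cv2.boxPoints(cv2.minAreaRect(k));print("yel",onz(c,b,125),onz(c,cen(k),125))
print("keepers tops corners guess",onz(c,[[160,157],[176,156],[368,149],[383,149],[163,187],[383,181]],145))
k=blobs(im2,(22,150,90),(35,255,255))
for k in reds(im2,8):
    u=cen(k)
    if 180<u[0]<330 and u[1]>100: print("scene",u,cv2.boundingRect(k))
E
```

```text
[277.9 372.9] 1008.0
[[223.7 369.2]
 [332.  366.2]
 [332.3 376.5]
 [224.  379.6]]
z178 [[ 443.    16.6  178. ]
 [ 447.7 -110.7  178. ]
 [ 433.2 -111.7  178. ]
 [ 428.4   16.8  178. ]]
bar z200 [[ 462.    12.4  200. ]
 [ 466.3 -106.3  200. ]
 [ 452.8 -107.2  200. ]
 [ 448.3   12.6  200. ]] [[457.3 -47.1 200. ]]
[243.8 173.4] 153.5
[[239.3 161.2]
 [246.8 160.7]
 [248.3 184.9]
 [240.8 185.4]]
z178 [[686.6  -8.3 178. ]
 [687.1 -15.7 178. ]
 [663.  -16.7 178. ]
 [662.5  -9.1 178. ]]
[297.2 171.9] 148.0
[[294. 160.]
 [301. 160.]
 [301. 183.]
 [294. 183.]]
z178 [[688.  -62.1 178. ]
 [688.  -69.  178. ]
 [665.1 -69.5 178. ]
 [665.1 -62.5 178. ]]
yel [[ 815.6   63.8  125. ]
 [ 822.8 -130.3  125. ]
 [ 688.3 -145.5  125. ]
 [ 679.5   69.4  125. ]] [[756.4 -36.3 125. ]]
keepers tops corners guess [[ 687.2   81.1  145. ]
 [ 688.3   63.7  145. ]
 [ 696.5 -143.   145. ]
 [ 696.5 -159.1  145. ]
 [ 654.3   80.7  145. ]
 [ 661.9 -162.1  145. ]]
scene [291.5 144. ] (273, 136, 39, 18)
scene [249.8 219.1] (247, 214, 7, 15)
scene [230.5 206.8] (227, 204, 7, 7)
```

```bash
python3 - <<'E'
import cv2
a=cv2.imread("pics/c_w.png")[135:205,150:400]; cv2.imwrite("pics/c_crop.png",cv2.resize(a,None,fx=3.2,fy=3.2,interpolation=cv2.INTER_NEAREST))
E
```

```text
(no output)
```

View pics/c_crop.png

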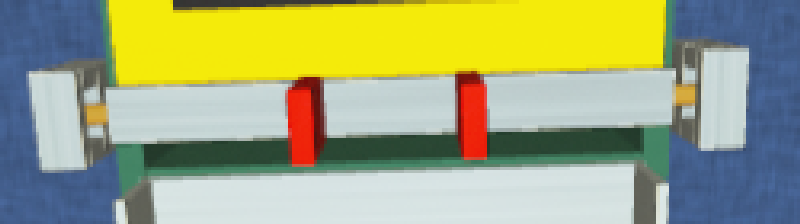

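Bar, keepers and tabs agree to about 1 mm: finisher origin ≈ (652.7, −39.8), yaw 0.038, and tabs at (675, −39). I'll grasp the tabs now.

```bash
cat >> h.py <<'E'
YAW=0.038; FO=np.array([652.7,-39.8])
def fin(x,y,z):
    c,s=np.cos(YAW),np.sin(YAW); return np.array([FO[0]+c*x-s*y,FO[1]+s*x+c*y,z])
def st(m=""):
    s=env.read_state(); print(m,"t%.1f"%s["time_s"],np.round(s["tool_pos"],1),"F",np.round(s["force"],1),"w%.1f"%s["width"])
E
python3 - <<'E'
from h import *
env.reach(fin(22,0,300),down(YAW)); st()
print(env.move_l(fin(22,0,219),rate=80,f_stop=15)); st()
shot("wrist","d_w0.png")
set_gripper(25); st("grip")
shot("wrist","d_w1.png"); shot("scene","d_s1.png")
E
```

```text
t4.0 [675.  -38.7 300.8] F [ 0.4 -0.   0.2] w87.7
False
 t5.1 [675.1 -39.  219.6] F [-0.6  1.2  0.5] w87.5
grip t6.1 [674.7 -38.9 219.2] F [-1.   0.7  3.6] w33.5
```

View pics/d_w1.png

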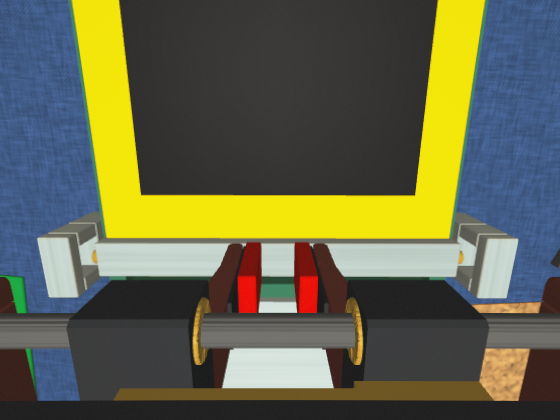

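View pics/d_s1.png

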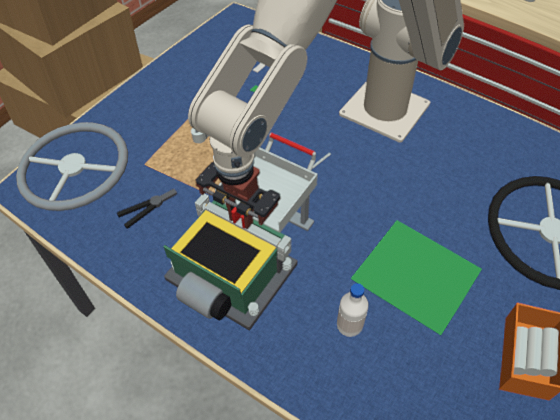

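Both pins have drawn in evenly: only short brass stubs show at (95,257) and (461,257), and the width is 33.5 mm. Next I lift, carry and lay the door.

```bash
python3 - <<'E'
from h import *
print(env.move_l(fin(22,0,240),rate=30,f_stop=40)); st()
print(env.move_l(fin(22,0,350),rate=120)); st("up"); 
shot("wrist","e_w.png"); shot("scene","e_s.png")
E
```

```text
False
 t7.0 [674.6 -39.  239.9] F [ 0.2  0.5 -7.3] w33.3
False
up t8.1 [674.2 -38.9 348.9] F [-0.4 -0.3 -6.2] w33.3
```

View pics/e_w.png

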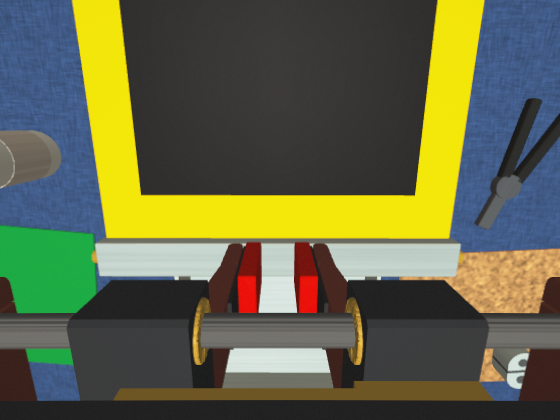

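View pics/e_s.png

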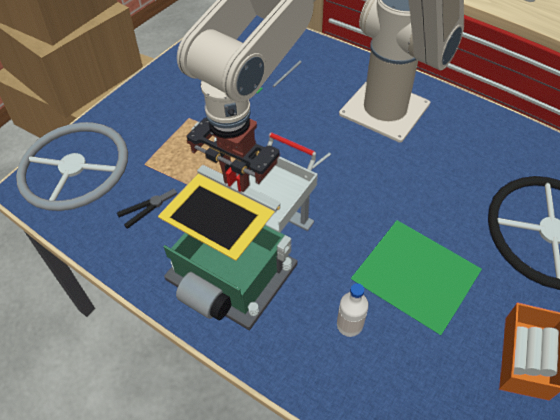

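The door is free and level in the grip, with the tub open beneath it.

```bash
python3 - <<'E'
from h import *
p=np.array([486.7,345.5])-68*np.array([np.cos(YAW),np.sin(YAW)])
print(p, env.ik((*p,103),down(YAW)))
env.move_l((*p,350),rate=220); st()
env.move_l((*p,125),rate=120); st()
print(env.move_l((*p,101),rate=25,f_stop=8)); st("down")
set_gripper(60);set_gripper(88); st("open")
env.move_l((*p,240),rate=120); 
shot("wrist","f_w.png"); shot("top","f_t.png"); st()
E
```

```text
[418.74909009 342.91662184] [ 6.64175584e-01  6.12811762e-01  1.91204339e+00 -4.44089210e-16
  6.16737502e-01  2.19697191e+00]
 t10.4 [419.1 342.4 350. ] F [-0.1 -0.4 -6.6] w33.4
 t12.4 [419.1 343.2 125.6] F [ 0.6 -0.9 -6.6] w34.1
True
down t13.3 [418.6 342.8 103.2] F [-0.3  0.4  6.5] w33.3
open t14.5 [417.5 342.  101.9] F [-0.4 -0.5 -1. ] w87.9
 t15.9 [418.4 342.6 239.2] F [ 0.2  0.4 -0.3] w88.0
```

View pics/f_w.png

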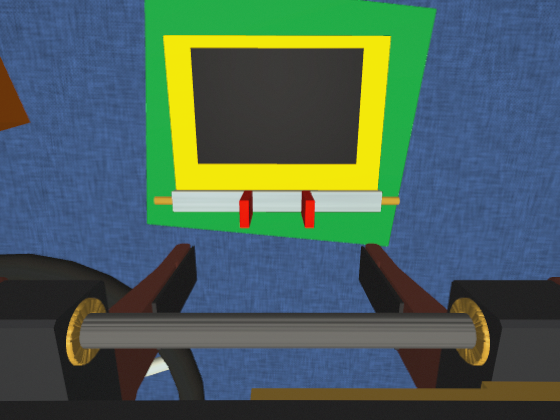

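View pics/f_t.png

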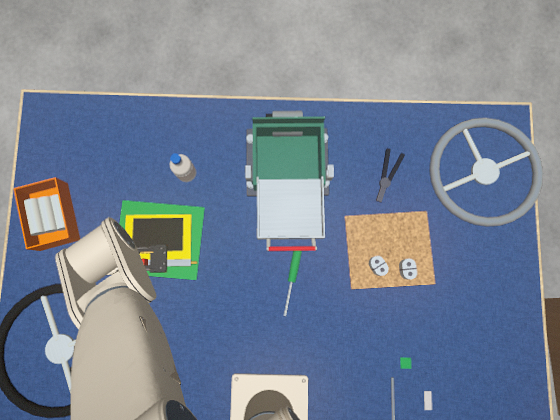

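The door lies flat, right way up, in the middle of the pad, with its pins out again. Now I look at the clamps.

```bash
python3 - <<'E'
from h import *
env.move_l((420,300,350),rate=200)
env.reach((430,-340,330),down(0)); st()
shot("wrist","g_w.png")
E
```

```text
t18.9 [ 430.5 -339.4  330. ] F [0.4 1.5 0.1] w87.8
```

View pics/g_w.png

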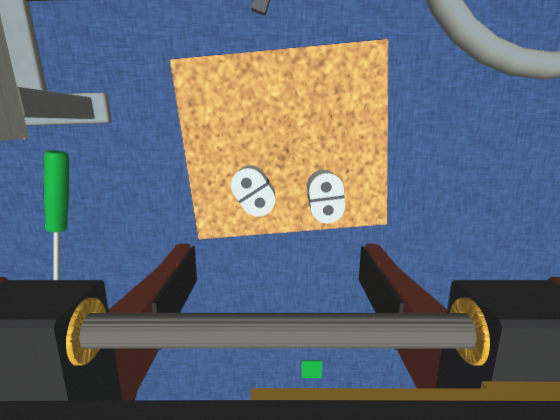

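Clamps at about (253,191) and (327,197).

```bash
cat >> h.py <<'E'
def clamps(name="wrist",z=38,save=None,lim=None):
    im,c=shot(name,save); h=cv2.cvtColor(im,cv2.COLOR_BGR2HSV)
    m=cv2.inRange(h,(0,0,185),(180,45,255)); m=cv2.morphologyEx(m,cv2.MORPH_CLOSE,np.ones((9,9)))
    out=[]
    for k in cv2.findContours(m,cv2.RETR_EXTERNAL,cv2.CHAIN_APPROX_NONE)[0]:
        if cv2.contourArea(k)<300: continue
        P=onz(c,k.reshape(-1,2),z)[:,:2].astype(np.float32)
        (ct,(w,l),a)=cv2.minAreaRect(P); a=np.radians(a)
        if w<l: w,l=l,w; a+=np.pi/2
        a=(a+np.pi/2)%np.pi-np.pi/2
        if 45<w<75 and 30<l<52: out.append((ct[0],ct[1],a,w,l))
    return out
def pick_place(x,y,a,dest):
    set_gripper(64)
    env.reach((x,y,190),down(a)); print(env.move_l((x,y,88),rate=120,f_stop=15)); st("at")
    set_gripper(25); st("grip")
    env.move_l((x,y,330),rate=180); st("lift")
    env.reach((*dest[:2],330),down(YAW))
    print(env.move_l((*dest[:2],226),rate=120,f_stop=12)); st("place")
    set_gripper(56); env.move_l((*dest[:2],330),rate=180); st("rel")
E
python3 - <<'E'
from h import *
print(np.round(clamps(),2)); print(np.round(clamps("top"),2))
E
```

```text
[[ 4.1892e+02 -3.9725e+02  1.3000e-01  6.0130e+01  3.9790e+01]
 [ 4.2578e+02 -3.1074e+02  5.8000e-01  5.9610e+01  3.9580e+01]]
[]
```

```bash
python3 - <<'E'
from h import *
C=sorted(clamps(),key=lambda r:-r[1]); x,y,a=C[0][:3]
pick_place(x,y,a,fin(-115,30,0))
shot("wrist","h_w.png")
env.reach((430,-340,330),down(0)); print(np.round(clamps(save="h_w2.png"),2)); shot("scene","h_s.png"); st()
E
```

```text
False
at t21.3 [ 426.1 -311.2   88.7] F [0.2 0.4 0.4] w64.1
grip t21.8 [ 425.8 -310.9   88.4] F [-1.6  0.5  5.7] w40.3
lift t23.3 [ 425.3 -310.5  329. ] F [-0.2 -0.  -2.6] w39.7
False
place t25.5 [537.1 -14.3 226.6] F [ 0.1  0.1 -1.9] w39.7
rel t26.7 [536.1 -14.2 329.2] F [-0.5 -0.5 -0. ] w55.9
[[ 4.1919e+02 -3.9733e+02  6.0000e-02  5.9180e+01  3.9650e+01]]
 t28.2 [ 430.6 -339.   329.9] F [ 0.5 -1.  -0.2] w56.0
```

View pics/h_s.png

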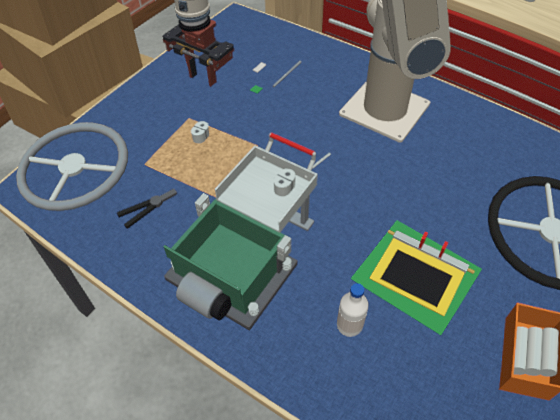

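View pics/h_w2.png

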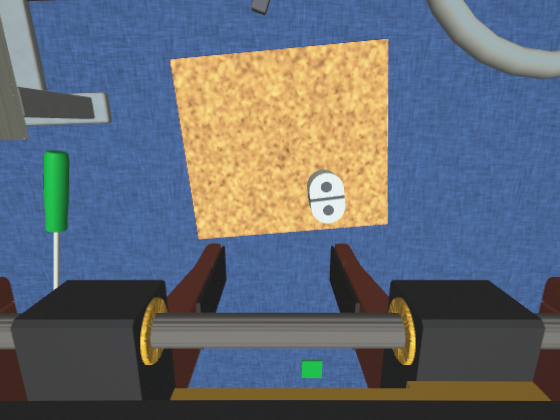

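The first clamp is in the tray, and the second is unmoved on the mat at (327,197).

```bash
python3 - <<'E'
from h import *
x,y,a=clamps()[0][:3]
pick_place(x,y,0.09,fin(-50,-30,0))
env.reach((560,-43,420),down(YAW)); shot("wrist","i_w.png"); shot("scene","i_s.png"); st()
E
```

```text
False
at t30.3 [ 419.3 -397.5   88.7] F [-0.   0.7 -0.2] w64.3
grip t30.8 [ 419.  -397.3   88.4] F [-0.1  1.3  4.8] w40.0
lift t32.2 [ 418.5 -396.8  328.9] F [ 0.2 -0.  -1.7] w40.2
True
place t34.5 [602.7 -71.9 224.4] F [-0.7 -0.   6.3] w40.4
rel t35.8 [603.3 -71.6 329.1] F [-0.  -0.4  0.6] w55.9
 t36.4 [559.6 -43.1 418.1] F [-0.5 -0.8 -1.5] w56.4
```

View pics/i_w.png

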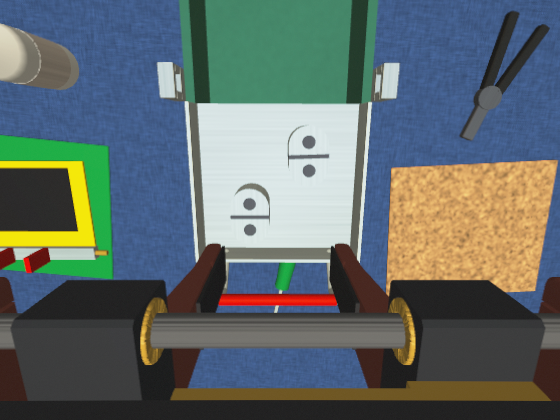

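View pics/i_s.png

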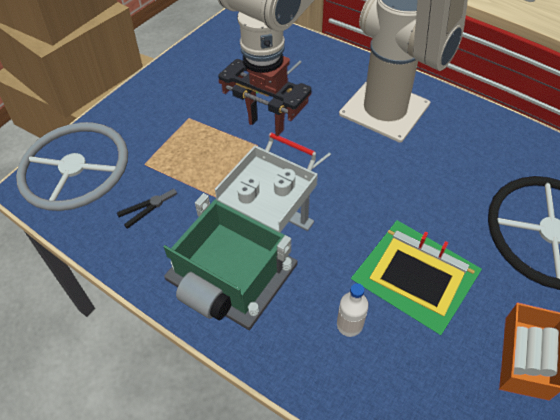

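Both clamps are in the tray, at (250,217) and (308,157), and the mat is empty. Next I grip the bar and tip the tray along its arc.

```bash
cat >> h.py <<'E'
def barp(t): return fin(-195*np.cos(t)+65*np.sin(t),0,135+195*np.sin(t)+65*np.cos(t)+62)
E
python3 - <<'E'
from h import *
q=down(YAW+np.pi/2); set_gripper(44)
env.reach(barp(0)+[0,0,70],q); print(env.move_l(barp(0),rate=80,f_stop=12)); st()
set_gripper(6); st("grip"); shot("wrist","j_w.png"); shot("scene","j_s.png")
E
```

```text
False
 t39.2 [458.1 -47.2 262.4] F [-0.3  0.1  0.3] w43.8
grip t39.9 [457.3 -47.2 262. ] F [-3.7 -0.6  5.7] w11.2
```

View pics/j_s.png

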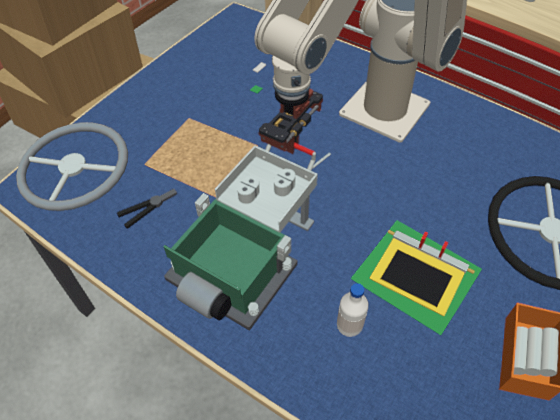

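The bar is held (11.2 mm wide), and both clamps are still in the tray.

```bash
python3 - <<'E'
from h import *
for t in np.linspace(0.12,1.08,9): env.move_l(barp(t),rate=60)
st("up"); env.hold(1.0); st("up"); shot("scene","k_s.png"); shot("wrist","k_w.png"); shot("top","k_t.png")
E
```

```text
up t45.0 [619.2 -41.5 402. ] F [-2.4 -4.   7.1] w10.9
up t46.0 [619.  -41.5 402. ] F [-2.7 -2.1  7.2] w11.3
```

View pics/k_s.png

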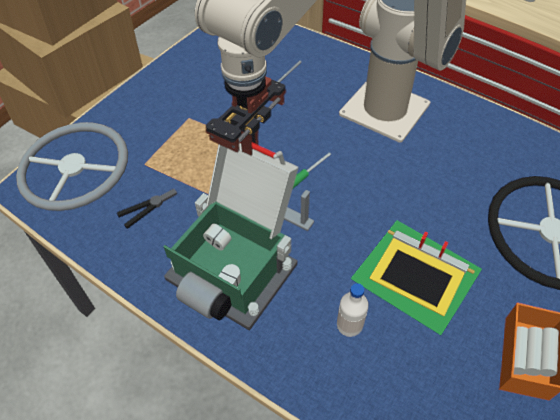

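View pics/k_t.png

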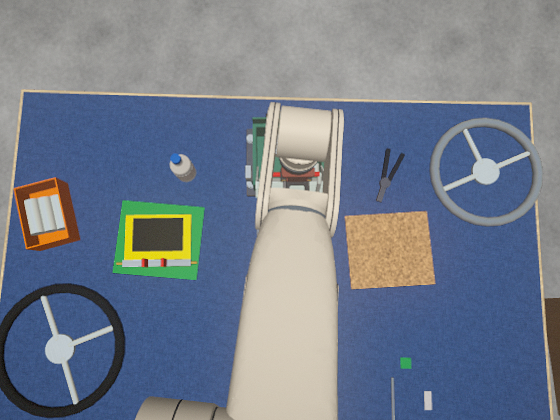

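Both clamps are down in the tub, at (217,237) and (231,273), with the tray steep. I lower it now.

```bash
python3 - <<'E'
from h import *
for t in np.linspace(0.96,0.0,9): env.move_l(barp(t),rate=70)
st("down"); env.move_l(barp(0)-[0,0,1.5],rate=20,f_stop=8); st(); set_gripper(44); st("open")
env.move_l(barp(0)+[0,0,120],rate=120)
env.reach((650,-47,420),down(0)); st()
shot("wrist","l_w.png"); shot("scene","l_s.png")
E
```

```text
down t50.6 [457.8 -47.  262. ] F [-0.3  4.5 -1.7] w11.0
 t50.9 [457.4 -47.  260.5] F [-1.   5.4 -1.6] w10.9
open t51.6 [457.9 -47.2 260.5] F [-0.8  0.2  0.2] w44.1
 t54.2 [649.7 -47.  419.6] F [ 0.1 -1.3 -0.2] w43.7
```

View pics/l_w.png

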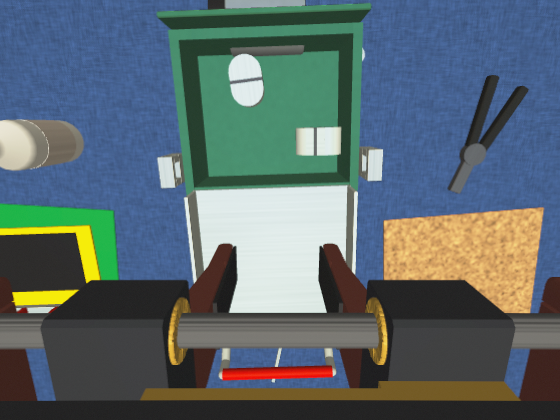

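View pics/l_s.png

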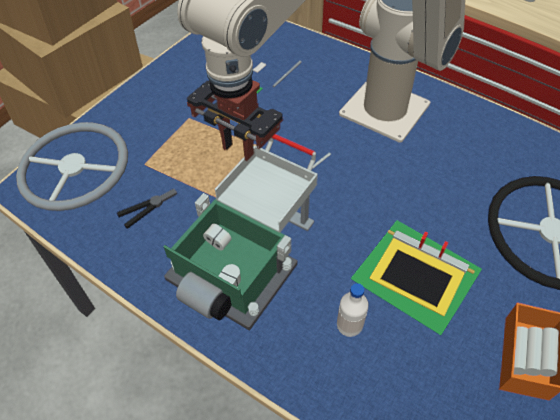

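The tray is level with the bar back at (277,373), and both clamps lie in the tub well below the rim. Next I measure the door on the pad.

```bash
python3 - <<'E'
from h import *
np.set_printoptions(precision=2,suppress=True)
env.reach((640,-45,400),down(0)); set_gripper(88)
env.reach((420,330,350),down(YAW)); env.move_l((418.7,342.9,240)); st()
im,c=shot("wrist","m_w.png")
cs=[k for k in reds(im) if cv2.contourArea(k)>60]
for k in cs:
    b=cv2.boxPoints(cv2.minAreaRect(k)); b=b[np.argsort(-b[:,1])][:2]; print(cen(k),onz(c,b,62))
m=blobs(im,(22,150,90),(35,255,255))[0]; P=onz(c,m.reshape(-1,2),9)[:,:2].astype(np.float32); r=cv2.minAreaRect(P); print("plate",r)
h=cv2.inRange(cv2.cvtColor(im,cv2.COLOR_BGR2HSV),(16,120,90),(21,255,255))
for k in cv2.findContours(h,0,2)[0]:
    if cv2.contourArea(k)>15: print("pin",cv2.boundingRect(k),onz(c,cen(k),16))
E
```

```text
t57.9 [419.2 343.  240.6] F [-0.3  0.5 -0.7] w87.8
[245.59 214.48] [[406.56 372.76  62.  ]
 [406.85 365.25  62.  ]]
[310.02 214.62] [[408.7  318.51  62.  ]
 [408.96 311.84  62.  ]]
plate ((495.48291015625, 345.3652648925781), (133.91014099121094, 195.43051147460938), 2.2501397132873535)
pin (251, 382, 309, 19) [[203.41 167.46  16.  ]]
pin (451, 298, 39, 68) [[285.42 126.65  16.  ]]
pin (66, 298, 39, 68) [[268.97 547.63  16.  ]]
pin (382, 202, 18, 4) [[421.43 232.76  16.  ]]
pin (157, 199, 17, 6) [[415.44 449.63  16.  ]]
```

View pics/m_w.png

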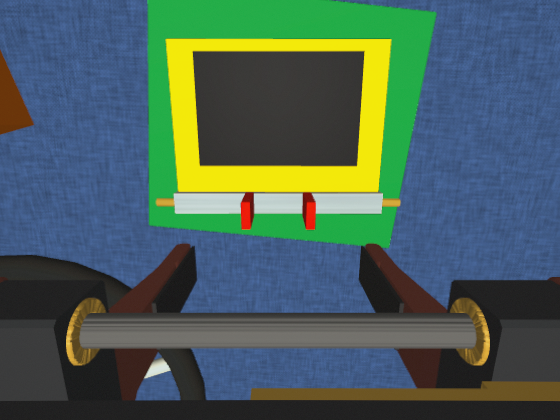

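The door has not shifted: tabs, pins and plate all give origin ≈ (418.7, 342.3) and yaw ≈ 0.039. I regrasp and carry it back.

```bash
python3 - <<'E'
from h import *
p=(418.6,342.6)
print(env.move_l((*p,103),rate=90,f_stop=15)); st()
set_gripper(25); st("grip")
env.move_l((*p,350),rate=120); st("lift")
env.move_l(fin(22,0,350),rate=220); env.hold(0.3); 
im,c=shot("wrist","n_w.png"); shot("scene","n_s.png"); st()
E
```

```text
False
 t59.6 [418.8 342.8 103.5] F [-0.3  0.2  0.4] w87.8
grip t60.5 [418.7 342.7 103.2] F [-1.   0.7  4.7] w33.2
lift t62.7 [418.4 342.5 349.4] F [-0.4 -0.6 -7.3] w33.8
 t65.3 [674.6 -38.8 350. ] F [-0.1 -1.5 -6.2] w33.2
```

View pics/n_w.png

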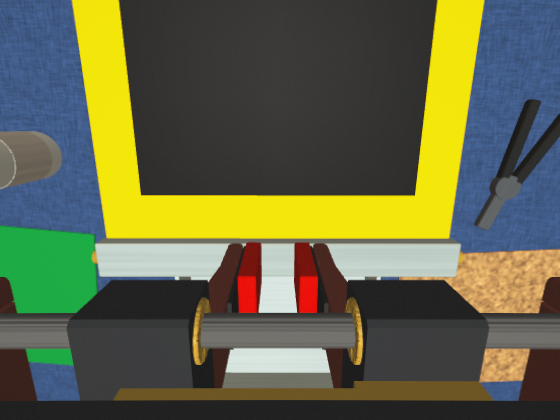

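View pics/n_s.png

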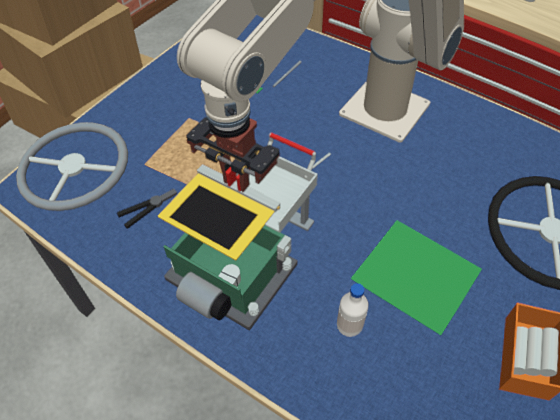

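The grip picture matches the one from lifting off pixel for pixel, so the same tool pose will seat the door.

```bash
python3 - <<'E'
from h import *
env.move_l(fin(22,0,250),rate=120); st()
print(env.move_l(fin(22,0,217),rate=25,f_stop=9)); st("down")
shot("wrist","o_w.png")
E
```

```text
t66.3 [675.3 -39.  250.9] F [ 0.1 -0.4 -6. ] w33.7
True
down t67.4 [674.6 -39.  219.2] F [-1.6  0.3  7. ] w33.6
```

View pics/o_w.png

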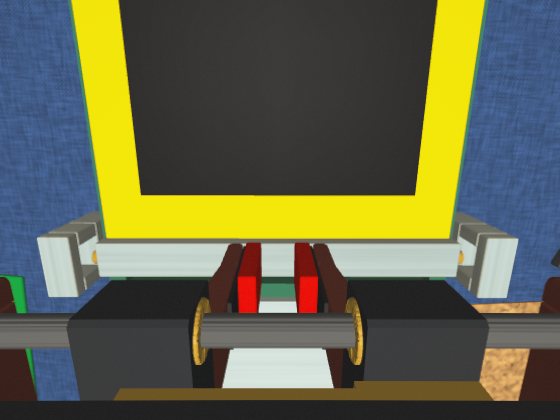

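The door is on the rim between the keepers, touching at the same height as before. I release it and check.

```bash
python3 - <<'E'
from h import *
np.set_printoptions(precision=1,suppress=True)
set_gripper(88); st("open"); shot("wrist","p_w0.png")
env.move_l(fin(22,0,330),rate=120); env.reach((650,-47,420),down(0)); st()
im,c=shot("wrist","p_w.png"); shot("scene","p_s.png")
a=im[135:205,150:400]; cv2.imwrite("pics/p_crop.png",cv2.resize(a,None,fx=3.2,fy=3.2,interpolation=cv2.INTER_NEAREST))
for k in reds(im):
    b=cv2.boxPoints(cv2.minAreaRect(k)); b=b[np.argsort(-b[:,1])][:2]; z=200 if cen(k)[1]>300 else 178; print(cen(k),onz(c,b,z), onz(c,cen(k),z))
h=cv2.inRange(cv2.cvtColor(im,cv2.COLOR_BGR2HSV),(16,120,90),(21,255,255))
for k in cv2.findContours(h,0,2)[0]:
    if cv2.boundingRect(k)[1]<250: print("pin",cv2.boundingRect(k))
E
```

```text
open t68.4 [672.9 -38.9 216.6] F [-0.1  0.2  0.2] w87.6
 t70.0 [649.9 -47.1 420.6] F [-0.5  0.3 -0.6] w88.0
[277.1 373. ] [[ 448.3   12.7  200. ]
 [ 452.8 -107.2  200. ]] [[457.3 -47.3 200. ]]
[242.5 174.7] [[662.2  -8.8 178. ]
 [662.2 -15.8 178. ]] [[673.6 -12.6 178. ]]
[296.2 172.9] [[664.3 -62.1 178. ]
 [664.3 -70.1 178. ]] [[675.4 -66.  178. ]]
pin (383, 208, 160, 101)
pin (175, 168, 7, 7)
pin (359, 161, 7, 7)
```

View pics/p_crop.png

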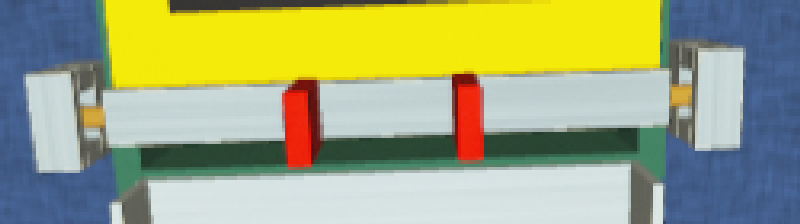

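View pics/p_s.png

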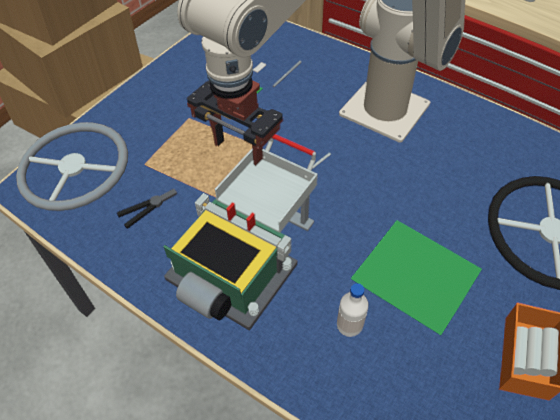

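The door matches its original pose to about 1 mm, both pins run into the keepers, the tab span is about 61 mm and the bar is at its level position. I hand the job in.

```bash
python3 - <<'E'
from h import *
st(); workorder.sign_off(); st()
E
```

```text
t70.1 [649.5 -46.9 418.2] F [ 0.1  0.  -0.3] w88.1
the job is handed in; nothing more can be done
the job is handed in; nothing more can be done
```

The task is finished and handed in at about 70 s; the sign-off gives no verdict. I laid the door flat in the middle of the green pad and put both clamp halves (only two were there) in the tray. I then tipped the tray to about 1.08 rad, so both slid into the tub. After lowering the tray fully, I put the door back and let it go.

**Last checks:**
- **Door:** it sits within about 1.5 mm of where it was before removal. The tabs are about 61 mm apart and both pins are visible running into their keepers.
- **Tray:** the bar is back at its level position.
- **Clamp halves:** both were low inside the tub when I last saw them, just before the door went back on.
- **Screwdriver, cleaner and pliers:** all look untouched in the pictures; I did not measure their positions again.
- **Robot:** it was clear of everything at hand-in.

No check failed. Two measured angles for the second clamp half differed (0.13 and 0.06 rad), so I gripped it at 0.09 rad and it held.

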